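# Make up two weld kits from the offcut stock

### The job

Make up the two weld kits from the stock on the bench. The handrail kit goes in the red tray: the bright steel round tube, the green flanged socket and the orange lug; the table-leg kit goes in the blue tray: the dark steel square tube and the brass-yellow hexagon nut. Stand each part upright on the floor of a pocket of its own, in any order, and leave the copper and aluminium offcuts standing where they are.

Things in the scene. Friction and masses are not known exactly. Their poses are not given: they have to be found in the camera images.
- tray_red: Red sheet-steel kit tray, fixed to the bench, for the handrail kit: 226 long (its x axis) by 78 wide (its y axis), walls 4 thick and 18 high above the bench, floor 4 thick. It has three open-topped pockets in a row along x, each 70 x 70 inside, centred at x = -74, 0 and +74, y = 0. Origin at the centre of its underside, z up. Sizes in mm.
- tray_blue: Blue sheet-steel kit tray, fixed to the bench, for the table-leg kit: 152 long (its x axis) by 78 wide (its y axis), walls 4 thick and 18 high above the bench, floor 4 thick. It has two open-topped pockets side by side along x, each 70 x 70 inside, centred at x = -37 and +37, y = 0. Origin at the centre of its underside, z up. Sizes in mm.
- tube_steel: Bright steel (silver) round tube offcut, 42 outside diameter, wall 4, open at both ends, about 0.22 kg. Loose, standing upright on the bench among the stock; origin at the centre of its underside, z up; 60 tall. Sizes in mm.
- socket: Green painted flanged socket: a round foot 50 in diameter and 12 high, carrying a round neck 34 in diameter from there to the top, black bore; about 0.36 kg. Loose, standing upright on the bench among the stock; origin at the centre of its underside, z up; 60 tall. Sizes in mm.
- lug: Orange weld-on lug: a square base plate 50 x 50 x 10 high with one upright tab along its middle, the tab 50 long (along its x axis), 10 thick (along its y axis) and reaching to the top, with a black hole through its faces; about 0.30 kg. Loose, standing upright on the bench among the stock; origin at the centre of its underside, z up; 60 tall. Sizes in mm.
- square_dark: Dark grey mill-steel square tube offcut, 40 x 40 outside (sides along its x and y axes), wall 4, open at both ends, about 0.24 kg. Loose, standing upright on the bench among the stock; origin at the centre of its underside, z up; 60 tall. Sizes in mm.
- hex_nut: Brass-yellow long hexagon nut standing on end: 36 across flats, one pair of flats facing along its y axis, a small black bore on top; about 0.38 kg. Loose, standing upright on the bench among the stock; origin at the centre of its underside, z up; 60 tall. Sizes in mm.
- tube_copper: Copper-coloured round tube offcut, 42 outside diameter, same shape as the steel one. Not wanted in any kit. Loose, standing upright on the bench among the stock; origin at the centre of its underside, z up; 60 tall. Sizes in mm.
- square_alu: Pale aluminium square tube offcut, 40 x 40 outside, same shape as the dark steel one. Not wanted in any kit. Loose, standing upright on the bench among the stock; origin at the centre of its underside, z up; 60 tall. A flat black welding magnet (about 60 x 55, 18 high) and a white paste tin with yellow lid (53 diameter, 30 high) stand among the stock too. Sizes in mm.
Not all that is in view belongs to the job. What is shaped like the tube_steel but pink or purple is not meant.

How it is judged (in metres and radians):
At the end, for the whole second after the job is handed in: Each part is in a pocket of its own tray: origin within 20 mm of the pocket centre along tray x and y, underside under 8 mm above the tray underside, upright within 0.12 rad, below 0.02 m/s and 0.2 rad/s. Copper and aluminium offcuts within 20 mm of their start and upright within 0.12 rad ((x of tube_steel in the frame of tray_red between -0.094 and -0.054 m or x of tube_steel in the frame of tray_red between -0.02 and 0.02 m or x of tube_steel in the frame of tray_red between 0.054 and 0.094 m) and y of tube_steel in the frame of tray_red between -0.02 and 0.02 m and z of tube_steel in the frame of tray_red between 0 and 0.008 m and angle between each of tube_steel, socket, lug, square_dark, hex_nut, tube_copper, square_alu's own z axis and vertical below 0.12 rad and linear speed of each of tube_steel, socket, lug, square_dark, hex_nut below 0.02 m/s and angular speed of each of tube_steel, socket, lug, square_dark, hex_nut below 0.2 rad/s and (x of socket in the frame of tray_red between -0.094 and -0.054 m or x of socket in the frame of tray_red between -0.02 and 0.02 m or x of socket in the frame of tray_red between 0.054 and 0.094 m) and y of socket in the frame of tray_red between -0.02 and 0.02 m and z of socket in the frame of tray_red between 0 and 0.008 m and (x of lug in the frame of tray_red between -0.094 and -0.054 m or x of lug in the frame of tray_red between -0.02 and 0.02 m or x of lug in the frame of tray_red between 0.054 and 0.094 m) and y of lug in the frame of tray_red between -0.02 and 0.02 m and z of lug in the frame of tray_red between 0 and 0.008 m and (x of square_dark in the frame of tray_blue between -0.057 and -0.017 m or x of square_dark in the frame of tray_blue between 0.017 and 0.057 m) and y of square_dark in the frame of tray_blue between -0.02 and 0.02 m and z of square_dark in the frame of tray_blue between 0 and 0.008 m and (x of hex_nut in the frame of tray_blue between -0.057 and -0.017 m or x of hex_nut in the frame of tray_blue between 0.017 and 0.057 m) and y of hex_nut in the frame of tray_blue between -0.02 and 0.02 m and z of hex_nut in the frame of tray_blue between 0 and 0.008 m and distance of each of tube_copper, square_alu from where it was at the start of the episode below 0.02 m); the robot touches nothing.
It fails at once if the copper offcut is moved 30 mm or more from its start (distance of tube_copper from where it was at the start of the episode above 0.03 m).
It fails at once if the aluminium offcut is moved 30 mm or more from its start (distance of square_alu from where it was at the start of the episode above 0.03 m).
It also fails if it takes over 128 s, if anything falls off the work surface, if the arm or the gripper's body presses on something with over 40 N, if the wrist force passes 120 N, or if a joint passes its speed limit or range.

### The arm

A 6-joint arm with a two-finger parallel gripper is mounted at the origin on the work surface. World frame = base frame: x ahead of the robot, y to its left, z up, the work surface at z = 0. Lengths are in m, angles in degrees, forces in N, time in s.
With the tool pointing down it reaches from about 0.275 to 0.85 m from the base axis. Payload 5.2 kg.
Tool frame: the origin (TCP) lies at the very end of the fingers, on their centre line; the grasp point (between the pads) lies 19 mm behind it; z points along the fingers, y is the line along which they close (so a half turn about z gives the same grasp; the last joint's range is limited). The gripper opens to 85 mm and grips with 20 to 120 N. Pads are 22 mm wide; open, the fingers measure 114 mm over their backs; the gripper's body (76 mm by 85 mm) begins 54 mm behind the grasp point. The pads swing forward as they close: fully open they stand 13 mm farther back than shut.
Start: joints at [-82.666, 14.817, 87.949, -0, 77.235, -11.62], TCP at [0.179, -0.52, 0.231] pointing down, gripper open.
Joint ranges: [-179.93, 179.93], [-52.35, 119.4], [10.71, 147.94], [-69.91, 249.91], [12.55, 155.21], [-178.61, 178.61]. Speed limits (degrees/s): [147.25, 147.25, 180, 180, 180, 180].

### API

Orientations are given as [roll, pitch, yaw] about the fixed x, y, z axes, in that order (R = Rz(yaw) Ry(pitch) Rx(roll)).
In Python, from bench import ctrl, camera, calibration gives the robot as it stands.
- The arm moves only by the tool send_rows, never from a script. Its argument "motion" is a list of rows, each a list of 3 entries, a list of its own where there are three numbers: the shift along the world's x, y, z in mm, then the turn, a rotation vector about the world's x, y, z in degrees, then the finger opening in mm, from 0 to 85.4. In form: [[[x, y, z], [wx, wy, wz], claw], ...]. A call has 1 to 5 rows; each row shifts and turns the commanded pose from where the row before left it; what a row does not reach is not made up. A row lasts 1/8 s, in which the tool goes at most 62.5 mm and 10.7 degrees, less where a joint would pass 70% of its speed; a pose out of reach is approached as far as the arm can. A call is refused whole if a number of a shift passes 62.5 or a number of a turn 10.7, either way. A call with a gripper value outside its range is refused whole. The fingers move at their own pace and stop on an object; "newtons" is the grip in N (left out, the last holds). Time passes only in rows, so rows that do not move let the fingers close. It gives the time, the measured TCP pose, the force, the opening and the grip force at its end, in the units of the state.
- ctrl.observe(): the state, without advancing time (a new reading comes with each control period).
- camera(name): name is "side" or "top" or "wrist"; returns the picture (480x640x3 uint8, red, green, blue); there is no depth.
- calibration(name): a dict with "mtx" (3x3 intrinsics, pixels), "T" (4x4, takes a point from camera to world coordinates); the wrist camera has in their place "hand_eye" (4x4, takes a point from camera to tool coordinates, whose origin is the TCP and whose axes are the flange's). Camera axes: x right, y down, z forward; pixel columns grow to the right and rows downward; lengths in m; the calibration is good to about 2 mm. A picture is of the moment at which its call begins: read the wrist's pose just before it. calibration takes no time and is no camera call.
- ctrl.sign_off(): hands the job in; it is judged then, once.
The state is a dict: "time": time; "joint_pos": joint angles; "dq": joint speeds; "tau": joint torques, N m; "tcp_pos": TCP position; "orientation": TCP orientation; "contact_force": force on the tool from outside, world axes, zero at the start; "wrist_torque": the same for the moment, N m; "opening": finger opening in m; "grip_force": force on a finger pad.
Only numpy, scipy, OpenCV 4.12 (cv2) and the standard library are available. Lean on these libraries where they do the work, as an engineer would, in place of code of your own. Each camera call takes 0.05 s, during which the arm holds its last target. There are 200 camera calls.

## Working session

There is one attempt and no reset: what is moved stays moved. The work goes in short steps, Python scripts to look and compute and a tool call to move; the robot and the scene stay as the last step left them, time stands still between calls to the robot, and variables do not carry over. Pictures are saved under pics/ and viewed, at most 14 in all, crops included, and the job is handed in when it is done.

Besides the shell and the picture viewer there is one more tool, called after "Request:" by a JSON object that holds its "op" and its "data", one argument or row to a line. send_rows: Moves the arm, as the interface text tells. Its arguments: {"type":"object","properties":{"motion":{"type":"array"},"newtons":{"type":"number"}},"required":["motion"]}

```bash
mkdir -p pics; ls
python3 - <<'E'
from bench import ctrl,camera,calibration
import cv2
print(ctrl.observe())
for n in("top","side"):
    cv2.imwrite(f"pics/{n}0.png",camera(n)[:,:,::-1]); c=calibration(n); print(n,c["mtx"],c["T"])
print(calibration("wrist"))
E
```

```text
pics
{'time': 0.0, 'joint_pos': array([-8.26680091e+01,  1.48578233e+01,  8.80124159e+01,  8.22657010e-04,
        7.72335954e+01, -1.16190999e+01]), 'dq': array([-0.08205297,  0.02826348, -0.03985541,  0.10793175, -0.0127863 ,
       -0.03503924]), 'tau': array([ 1.04768616e-03, -4.46028185e+01, -2.90566206e+01, -2.28404924e-04,
        1.17633035e-02, -2.37104263e-05]), 'tcp_pos': array([ 0.1785807 , -0.51963935,  0.2304788 ]), 'orientation': array([-1.79898455e+02, -2.16982970e-02,  1.89508891e+01]), 'contact_force': array([-0.4053967 ,  0.11215886,  0.08896561]), 'wrist_torque': array([ 0.00441418, -0.0346573 ,  0.01880639]), 'grip_force': 0.0, 'opening': 0.08539484543185537}
top [[611.70296548   0.         311.87764741]
 [  0.         611.70296548 237.51104752]
 [  0.           0.           1.        ]] [[-1.77166918e-02 -9.97311950e-01  7.10984713e-02  5.14235109e-01]
 [-9.99781302e-01  1.84610115e-02  9.82538976e-03  5.09902166e-04]
 [-1.11115283e-02 -7.09088488e-02 -9.97420909e-01  1.04491282e+00]
 [ 0.00000000e+00  0.00000000e+00  0.00000000e+00  1.00000000e+00]]
side [[560.26437339   0.         318.31828792]
 [  0.         560.26437339 236.71540281]
 [  0.           0.           1.        ]] [[ 0.89588928 -0.31828864  0.30995925  0.28026923]
 [-0.44391354 -0.6130764   0.65351213 -0.64548102]
 [-0.01797678 -0.72306962 -0.69054121  0.72857673]
 [ 0.          0.          0.          1.        ]]
{'mtx': array([[401.91310437,   0.        , 315.79830601],
       [  0.        , 401.91310437, 236.88669388],
       [  0.        ,   0.        ,   1.        ]]), 'hand_eye': array([[ 1.91390479e-04, -9.46668041e-01, -3.22210465e-01,
         8.25342393e-02],
       [ 9.99999943e-01,  2.70941342e-04, -2.02045087e-04,
        -4.68237999e-04],
       [ 2.78569763e-04, -3.22210408e-01,  9.46668039e-01,
        -1.41921407e-01],
       [ 0.00000000e+00,  0.00000000e+00,  0.00000000e+00,
         1.00000000e+00]])}
```

View pics/top0.png

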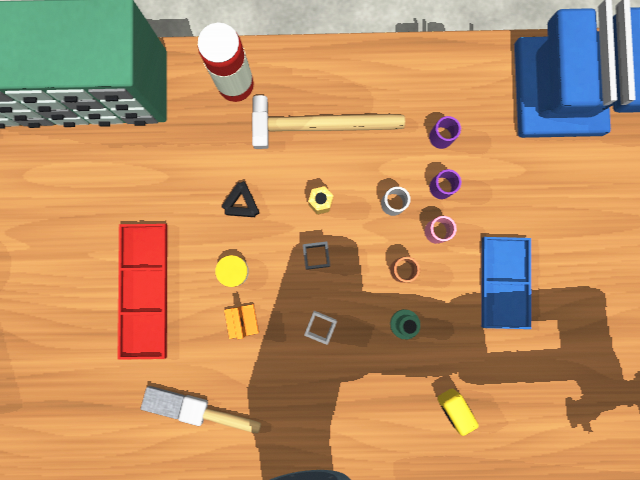

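View pics/side0.png

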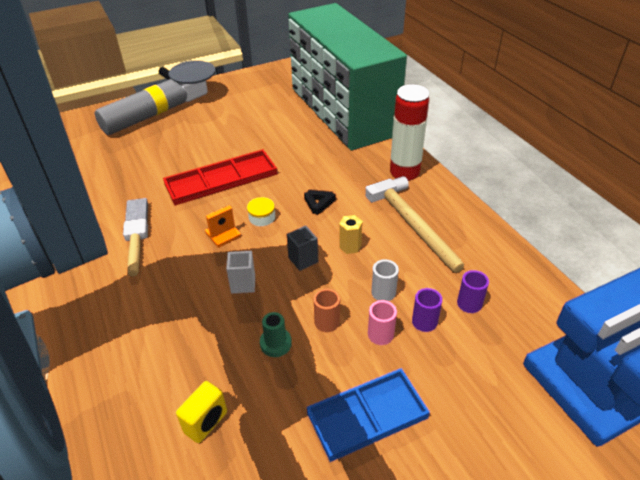

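The top view shows the red tray at (143,290), the blue tray at (506,282), and these parts: hex nut (320,198), steel tube (397,200), dark square (316,257), alu square (320,328), copper tube (405,270), socket (405,324) and lug (242,320). The side view agrees with this. Next I'll measure with masks.

```bash
cat > h.py <<'E'
import cv2,numpy as np
from bench import ctrl,camera,calibration
def pose(n):
    c=calibration(n)
    if "T" in c: return c["mtx"],c["T"]
    from scipy.spatial.transform import Rotation as R
    s=ctrl.observe(); T=np.eye(4); T[:3,:3]=R.from_euler('xyz',s["orientation"],degrees=True).as_matrix(); T[:3,3]=s["tcp_pos"]
    return c["mtx"],T@c["hand_eye"]
def cast(K,T,uv,z):
    uv=np.atleast_2d(np.asarray(uv,float)); d=np.c_[uv,np.ones(len(uv))]@np.linalg.inv(K).T@T[:3,:3].T
    o=T[:3,3]; return (o+d*((z-o[2])/d[:,2])[:,None])[:,:2]
def blobs(m,amin=60):
    cs,_=cv2.findContours(m.astype(np.uint8),cv2.RETR_EXTERNAL,cv2.CHAIN_APPROX_NONE)
    return [c for c in cs if cv2.contourArea(c)>amin]
E
python3 - <<'E'
from h import *
im=cv2.imread("pics/top0.png"); K,T=pose("top")
hsv=cv2.cvtColor(im,cv2.COLOR_BGR2HSV)
def m(lo,hi): return cv2.inRange(hsv,lo,hi)
M={"red":(m((0,200,80),(5,255,255)),.018),"blue":(m((105,150,40),(120,255,255)),.018),
"orange":(m((14,205,170),(22,255,255)),.005),"yellow/hex":(m((22,90,80),(34,255,255)),.03),
"green":(m((60,80,10),(95,255,255)),.03)}
for n,(k,z) in M.items():
    for c in blobs(k):
        r=cv2.minAreaRect(c); p=cast(K,T,cv2.boxPoints(r),z); print(n,np.round(r[0]),np.round(r[1]),round(r[2]),"ctr mm",np.round(1000*p.mean(0)),"sides",np.round(1000*np.linalg.norm(np.diff(p[:3],axis=0),axis=1)),"ang",np.round(np.degrees(np.arctan2(*(p[1]-p[0])[::-1])),1))
c=im[170:350,205:475]; cv2.imwrite("pics/crop0.png",cv2.resize(c,None,fx=2.9,fy=2.9,interpolation=cv2.INTER_CUBIC))
E
```

```text
red [142. 291.] [134.  47.] 90 ctr mm [504. 296.] sides [ 80. 224.] ang -91.1
red [226.  60.] [29. 41.] 67 ctr mm [896. 154.] sides [71. 51.] ang -67.8
blue [506. 282.] [91. 48.] 90 ctr mm [ 507. -312.] sides [ 80. 151.] ang -91.1
blue [578.  72.] [127. 125.] 89 ctr mm [ 863. -448.] sides [213. 222.] ang -90.4
yellow/hex [227. 421.] [49.  7.] 16 ctr mm [290. 154.] sides [12. 80.] ang -16.6
yellow/hex [458. 411.] [48. 23.] 58 ctr mm [ 299. -222.] sides [37. 76.] ang -59.5
yellow/hex [231. 271.] [32. 31.] 27 ctr mm [534. 146.] sides [51. 53.] ang -27.1
yellow/hex [320. 198.] [22. 24.] 17 ctr mm [653.  -5.] sides [40. 37.] ang -17.6
yellow/hex [336. 121.] [  8. 135.] 89 ctr mm [782. -34.] sides [228.  13.] ang -90.0
green [405. 324.] [28. 28.] 90 ctr mm [ 441. -140.] sides [46. 46.] ang -91.0
green [82. 60.] [121. 165.] 90 ctr mm [897. 397.] sides [285. 211.] ang -91.3
```

View pics/crop0.png

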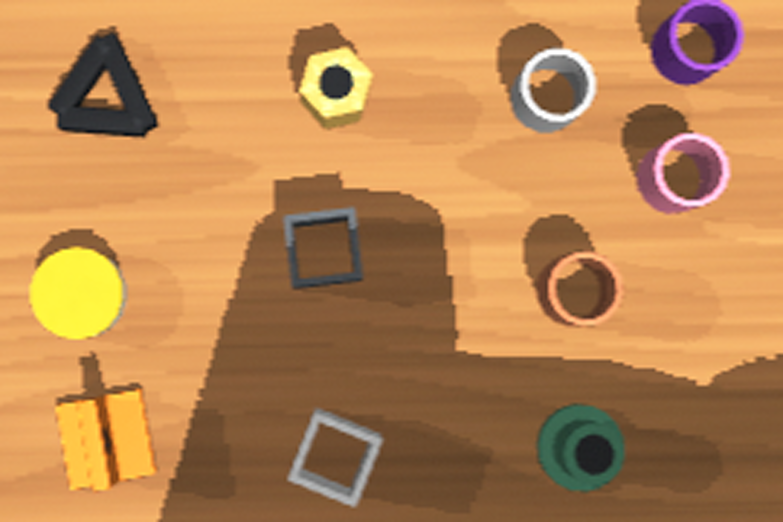

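The crop shows top-ring centres at crop pixels (558,86) for steel and (584,288) for copper. The dark square's top centre is (324,249), the hex bore (336,82), the socket bore (596,454) and the lug base centre about (107,438). The lug is turned by about +10° and the dark square by about +6°.

Run:
```python
from h import *
K,T=pose("top")
P=dict(steel=(558,86,.06),copper=(584,288,.06),dark=(324,249,.06),alu=(336,459,.06),hexbore=(336,82,.06),sockbore=(596,454,.06),sockfoot=(581,448,.012),lugbase=(107,438,.01),pink=(690,170,.06),purple=(705,35,.06))
for n,(u,v,z) in P.items(): print(n,np.round(1000*cast(K,T,(u/2.9+205,v/2.9+170),z)[0]))
im=cv2.imread("pics/side0.png");Ks,Ts=pose("side")
for n,uv in dict(steel=(385,266),socket=(273,319),hexn=(350,222),copper=(326,297),dark=(302,235)).items(): print("side",n,np.round(1000*cast(Ks,Ts,uv,.06)[0]))
```

```text
steel [ 643. -129.]
copper [ 530. -141.]
dark [555.   3.]
alu [439.  -2.]
hexbore [648.  -5.]
sockbore [ 439. -145.]
sockfoot [ 439. -143.]
lugbase [449. 131.]
pink [ 595. -201.]
purple [ 670. -212.]
side steel [ 646. -125.]
side socket [ 441. -142.]
side hexn [647.  -5.]
side copper [ 531. -140.]
side dark [557.   4.]
```

Request:
{"op": "send_rows", "data": {
  "motion": [
    [[33,47,0],[0,0,-5],70],
    [[33,47,0],[0,0,-5],70],
    [[33,47,0],[0,0,-5],70],
    [[33,47,0],[0,0,-4],70],
    [[33,47,0],[0,0,0],70]
  ],
  "newtons": 50
}}

```text
time: 0.72
tcp_pos: [0.3443, -0.2834, 0.2311]
orientation: [-180.0, 0.0, -0.1]
contact_force: [0.6, 0.4, 1.0]
opening: 0.0699
grip_force: 0.0
```

Request:
{"op": "send_rows", "data": {
  "motion": [
    [[33,47,-20],[0,0,0],70],
    [[33,47,-20],[0,0,0],70],
    [[30,48,-20],[0,0,0],70],
    [[0,0,-20],[0,0,0],70],
    [[0,0,0],[0,0,0],70]
  ]
}}

```text
time: 1.35
tcp_pos: [0.4386, -0.1417, 0.1498]
orientation: [-179.9, 0.2, 0.1]
contact_force: [-0.5, 0.2, -0.8]
opening: 0.0701
grip_force: 0.0
```

Run:
```python
from h import *
s=ctrl.observe(); print(s["time"],s["tcp_pos"],s["orientation"],s["joint_pos"])
K,T=pose("wrist"); im=camera("wrist")[:,:,::-1]; cv2.imwrite("pics/w1.png",im); np.savez("w1.npz",K=K,T=T)
```

```text
1.35 [ 0.43863699 -0.14166527  0.14980933] [-1.79881314e+02  2.05800474e-01  6.71043959e-02] [-3.18012012e+01  1.01810840e+01  1.06281465e+02 -8.76223547e-03
  6.37748922e+01  5.81357959e+01]
```

View pics/w1.png

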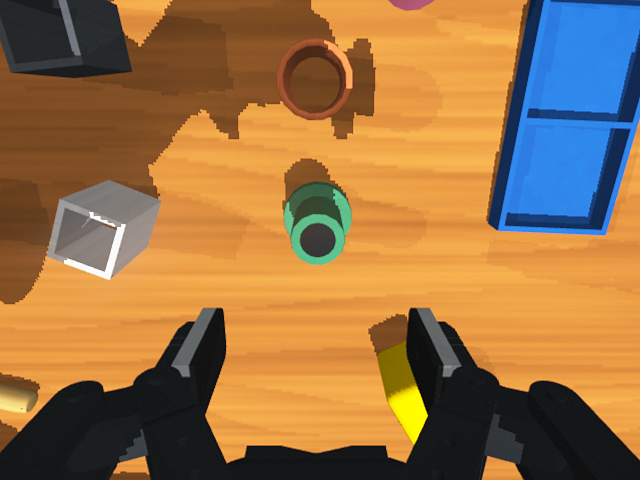

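The wrist view shows the socket's bore at (318,239), the copper tube at (315,80) and the alu tube at (88,235), with the path clear between the fingers.

Run:
```python
from h import *
d=np.load("w1.npz");K,T=d["K"],d["T"]
for n,uv,z in [("sock",(318,239),.06),("foot",(318,216),.012),("copper",(315,79),.06),("alu",(87,236),.06),("bt near R",(606,233),.018),("bt near L",(492,226),.018),("bt div L",(527,108),.018)]: print(n,np.round(1000*cast(K,T,uv,z)[0]))
```

```text
sock [ 440. -142.]
foot [ 441. -143.]
copper [ 531. -141.]
alu [442.  -2.]
bt near R [ 431. -349.]
bt near L [ 436. -267.]
bt div L [ 516. -278.]
```

Request:
{"op": "send_rows", "data": {
  "motion": [
    [[1,0,-30],[0,0,0],70],
    [[0,0,-30],[0,0,0],70],
    [[0,0,-30],[0,0,0],70],
    [[0,0,-20],[0,0,0],70],
    [[0,0,-12],[0,0,0],70]
  ]
}}

```text
time: 2.02
tcp_pos: [0.4407, -0.1444, 0.0292]
orientation: [180.0, -0.0, -0.2]
contact_force: [-0.2, 0.9, -0.2]
opening: 0.0701
grip_force: 0.0
```

Request:
{"op": "send_rows", "data": {
  "motion": [
    [[0,0,0],[0,0,0],70],
    [[0,0,0],[0,0,0],25],
    [[0,0,0],[0,0,0],25],
    [[0,0,0],[0,0,0],25],
    [[0,0,0],[0,0,0],25]
  ]
}}

```text
time: 2.65
tcp_pos: [0.4413, -0.1435, 0.0304]
orientation: [179.9, -0.1, -0.0]
contact_force: [-0.9, 0.6, 5.3]
opening: 0.0325
grip_force: 49.3
```

Request:
{"op": "send_rows", "data": {
  "motion": [
    [[0,0,0],[0,0,0],25],
    [[0,0,0],[0,0,0],25],
    [[0,0,5],[0,0,0],25],
    [[0,0,20],[0,0,0],25],
    [[0,0,25],[0,0,0],25]
  ]
}}

```text
time: 3.28
tcp_pos: [0.4398, -0.1426, 0.0793]
orientation: [-179.9, 0.1, -0.0]
contact_force: [0.7, -0.2, -4.8]
opening: 0.0323
grip_force: 50.2
```

Request:
{"op": "send_rows", "data": {
  "motion": [
    [[0,0,30],[0,0,0],25],
    [[0,0,31],[0,0,0],25],
    [[-1,40,0],[0,0,0],25],
    [[-1,48,0],[0,0,0],25],
    [[-1,48,0],[0,0,0],25]
  ]
}}

```text
time: 3.9
tcp_pos: [0.437, -0.0058, 0.1403]
orientation: [-180.0, 0.0, -0.1]
contact_force: [-0.2, 0.9, -4.2]
opening: 0.0327
grip_force: 50.7
```

Request:
{"op": "send_rows", "data": {
  "motion": [
    [[-1,48,0],[0,0,0],25],
    [[-1,48,0],[0,0,0],25],
    [[-1,48,0],[0,0,0],25],
    [[-1,48,0],[0,0,0],25],
    [[-1,48,0],[0,0,0],25]
  ]
}}

```text
time: 4.53
tcp_pos: [0.4319, 0.2343, 0.1402]
orientation: [180.0, 0.0, -0.0]
contact_force: [1.1, -0.1, -3.7]
opening: 0.0327
grip_force: 50.7
```

Request:
{"op": "send_rows", "data": {
  "motion": [
    [[-1,40,0],[0,0,0],25],
    [[-1,22,0],[0,0,0],25],
    [[0,0,0],[0,0,0],25]
  ]
}}

```text
time: 4.9
tcp_pos: [0.4297, 0.2961, 0.1399]
orientation: [180.0, 0.1, 0.1]
contact_force: [-1.3, -0.5, -3.7]
opening: 0.0331
grip_force: 50.7
```

Run:
```python
from h import *
s=ctrl.observe(); print(s["time"],s["tcp_pos"],s["orientation"],s["grip_force"])
K,T=pose("wrist"); im=camera("wrist")[:,:,::-1]; cv2.imwrite("pics/w2.png",im); np.savez("w2.npz",K=K,T=T)
```

```text
4.9 [0.42973857 0.29608682 0.13992908] [1.79988217e+02 6.14813155e-02 1.14787881e-01] 50.74207842350006
```

View pics/w2.png

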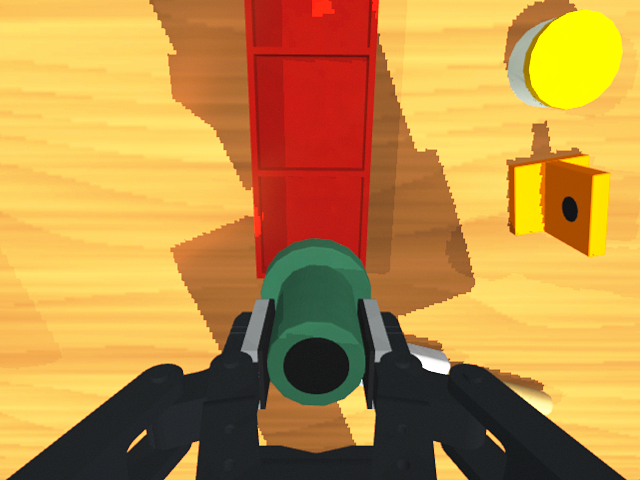

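The view shows the socket upright in the grip and the red tray, with dividers at rows 174 and 53 and side edges at columns 256 and 370. The lug is at (560,205).

Run:
```python
from h import *
d=np.load("w2.npz");K,T=d["K"],d["T"]
for n,uv,z in [("div1L",(255,174),.018),("div1R",(371,173),.018),("div2L",(250,53),.018),("div2R",(375,51),.018),("nearL",(257,277),.018),("lug L base",(515,235),0.01),("lug tab topnear",(598,256),.06),("lug tab topfar",(548,166),.06),("lug tab TR",(609,173),.06)]: print(n,np.round(1000*cast(K,T,uv,z)[0]))
```

```text
div1L [466. 337.]
div1R [467. 260.]
div2L [539. 336.]
div2R [540. 261.]
nearL [392. 339.]
lug L base [421. 154.]
lug tab topnear [425. 129.]
lug tab topfar [478. 169.]
lug tab TR [474. 134.]
```

Request:
{"op": "send_rows", "data": {
  "motion": [
    [[0,2,-35],[0,0,0],25],
    [[0,0,-30],[0,0,0],25],
    [[0,0,-20],[0,0,0],25],
    [[0,0,-12],[0,0,0],25],
    [[0,0,-8],[0,0,0],25]
  ]
}}

```text
time: 5.58
tcp_pos: [0.4309, 0.2962, 0.035]
orientation: [180.0, 0.0, -0.1]
contact_force: [0.3, 1.0, -3.3]
opening: 0.0327
grip_force: 50.9
```

Request:
{"op": "send_rows", "data": {
  "motion": [
    [[0,0,-1],[0,0,0],25],
    [[0,0,0],[0,0,0],25],
    [[0,0,0],[0,0,0],50],
    [[0,0,0],[0,0,0],50],
    [[0,0,0],[0,0,0],50]
  ]
}}

```text
time: 6.2
tcp_pos: [0.431, 0.297, 0.0348]
orientation: [-180.0, -0.1, -0.0]
contact_force: [0.5, 0.3, 0.1]
opening: 0.0497
grip_force: 0.0
```

Request:
{"op": "send_rows", "data": {
  "motion": [
    [[0,0,15],[0,0,0],50],
    [[0,0,40],[0,0,0],50],
    [[2,-40,40],[0,0,3],50],
    [[4,-45,15],[0,0,4],50],
    [[5,-40,0],[0,0,0],50]
  ]
}}

```text
time: 6.82
tcp_pos: [0.443, 0.1709, 0.1472]
orientation: [180.0, -0.3, 7.0]
contact_force: [0.6, -1.1, -0.0]
opening: 0.0503
grip_force: 0.0
```

Run:
```python
from h import *
s=ctrl.observe(); print(s["time"],s["tcp_pos"],s["orientation"],s["grip_force"])
K,T=pose("wrist"); im=camera("wrist")[:,:,::-1]; cv2.imwrite("pics/w3.png",im); np.savez("w3.npz",K=K,T=T)
```

```text
6.825 [0.44296683 0.17087379 0.14722103] [179.99434751  -0.29691882   7.03764553] 0.0
```

View pics/w3.png

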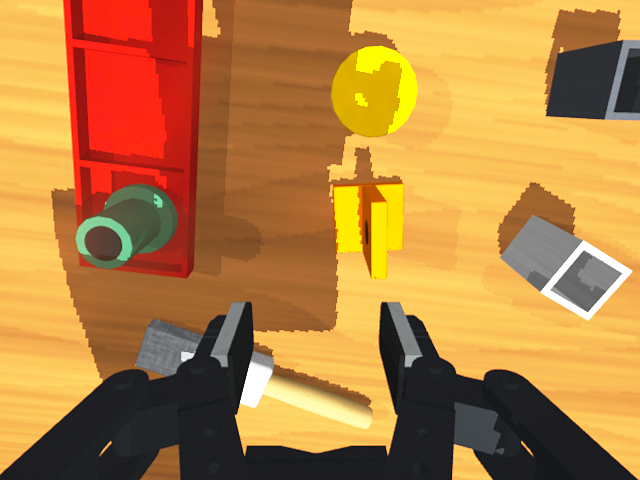

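The socket stands in the near red pocket, with its top at (104,240). The lug's tab top spans (371..386, 202..278), nearly aligned with the tool yaw of 7°.

Run:
```python
from h import *
d=np.load("w3.npz");K,T=d["K"],d["T"]
p=cast(K,T,[(371,202),(386,202),(386,278),(372,278)],.06)*1000
print(np.round(p),np.round(p.mean(0),1),np.degrees(np.arctan2(*(p[1]-p[2])[::-1])),np.degrees(np.arctan2(*(p[0]-p[3])[::-1])))
b=cast(K,T,[(334,184),(403,181),(403,249)],.01)*1000; print(np.round(b),np.round((b[0]+b[2])/2))
im=cv2.imread("pics/w3.png"); im2=cv2.resize(im[150:300,300:440],None,fx=4,fy=4,interpolation=cv2.INTER_NEAREST); cv2.imwrite("pics/w3c.png",im2)
```

```text
[[473. 142.]
 [474. 134.]
 [426. 125.]
 [425. 134.]] [449.7 133.8] 10.221270971127653 10.278199268036408
[[472. 162.]
 [480. 114.]
 [430. 105.]] [451. 133.]
```

View pics/w3c.png

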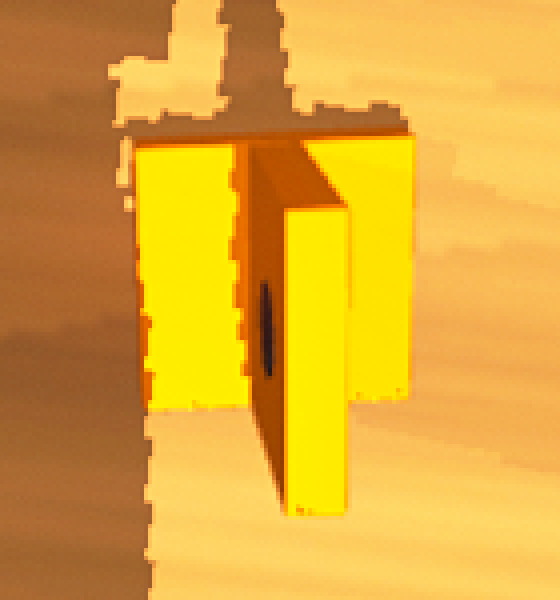

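The crop confirms the lug's centre at about (450,134) and its yaw at about 10°.

Request:
{"op": "send_rows", "data": {
  "motion": [
    [[4,-20,0],[0,0,3],50],
    [[3,-17,0],[0,0,0],50],
    [[0,0,-35],[0,0,0],50],
    [[0,0,-35],[0,0,0],50],
    [[0,0,-30],[0,0,0],50]
  ]
}}

```text
time: 7.5
tcp_pos: [0.4489, 0.1349, 0.0442]
orientation: [180.0, -0.1, 9.9]
contact_force: [0.1, 0.4, -0.2]
opening: 0.0502
grip_force: 0.0
```

Request:
{"op": "send_rows", "data": {
  "motion": [
    [[0,0,-13],[0,0,0],50],
    [[0,0,-6],[0,0,0],50],
    [[0,0,0],[0,0,0],3],
    [[0,0,0],[0,0,0],3],
    [[0,0,0],[0,0,0],3]
  ]
}}

```text
time: 8.12
tcp_pos: [0.4496, 0.1348, 0.0263]
orientation: [180.0, -0.1, 10.0]
contact_force: [-0.6, 0.2, 5.4]
opening: 0.009
grip_force: 49.8
```

Request:
{"op": "send_rows", "data": {
  "motion": [
    [[0,0,0],[0,0,0],3],
    [[0,0,0],[0,0,0],3],
    [[0,0,5],[0,0,0],3],
    [[0,0,20],[0,0,0],3],
    [[0,0,35],[0,0,0],3]
  ]
}}

```text
time: 8.75
tcp_pos: [0.4468, 0.1347, 0.0847]
orientation: [-180.0, 0.3, 9.9]
contact_force: [0.6, -0.4, -2.0]
opening: 0.0094
grip_force: 48.7
```

Request:
{"op": "send_rows", "data": {
  "motion": [
    [[0,0,35],[0,0,0],3],
    [[14,41,0],[0,0,-3],3],
    [[13,41,0],[0,0,-3],3],
    [[13,41,0],[0,0,-3],3],
    [[13,41,0],[0,0,0],3]
  ]
}}

```text
time: 9.38
tcp_pos: [0.5012, 0.2999, 0.1199]
orientation: [180.0, 0.1, 0.9]
contact_force: [0.2, 0.3, -2.8]
opening: 0.009
grip_force: 49.3
```

Request:
{"op": "send_rows", "data": {
  "motion": [
    [[0,0,-30],[0,0,0],3],
    [[0,0,-30],[0,0,0],3],
    [[0,0,-20],[0,0,0],3],
    [[0,0,-7],[0,0,0],3],
    [[0,0,0],[0,0,0],3]
  ]
}}

```text
time: 10.0
tcp_pos: [0.5013, 0.2987, 0.033]
orientation: [180.0, 0.1, 0.9]
contact_force: [0.3, 0.3, -2.2]
opening: 0.0094
grip_force: 49.7
```

Run:
```python
from h import *
s=ctrl.observe(); print(s["time"],s["tcp_pos"],s["orientation"],s["grip_force"],s["contact_force"])
K,T=pose("wrist"); im=camera("wrist")[:,:,::-1]; cv2.imwrite("pics/w4.png",im); np.savez("w4.npz",K=K,T=T)
```

```text
10.0 [0.50130541 0.29868352 0.03301298] [1.79979238e+02 6.54675997e-02 9.49598586e-01] 49.677804708480835 [ 0.33921025  0.30599688 -2.20099537]
```

View pics/w4.png

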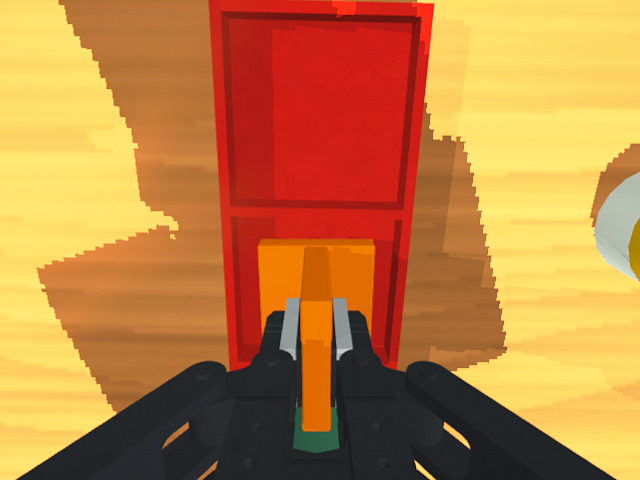

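The lug sits square inside the middle pocket, about 2–3 mm above the floor. I'll lower it, release it and go to the steel tube.

Request:
{"op": "send_rows", "data": {
  "motion": [
    [[0,0,-2],[0,0,0],3],
    [[0,0,0],[0,0,0],3],
    [[0,0,0],[0,0,0],30],
    [[0,0,0],[0,0,0],30],
    [[0,0,15],[0,0,0],30]
  ]
}}

```text
time: 10.68
tcp_pos: [0.5009, 0.2985, 0.0461]
orientation: [180.0, 0.1, 1.0]
contact_force: [-0.6, -0.2, -0.5]
opening: 0.0299
grip_force: 0.0
```

Request:
{"op": "send_rows", "data": {
  "motion": [
    [[0,0,45],[0,0,0],30],
    [[0,0,45],[0,0,0],40],
    [[14,-43,0],[0,0,9],65],
    [[14,-43,0],[0,0,9],65],
    [[14,-43,0],[0,0,9],65]
  ]
}}

```text
time: 11.3
tcp_pos: [0.5444, 0.1688, 0.138]
orientation: [179.9, -0.1, 28.3]
contact_force: [0.0, -0.3, -0.0]
opening: 0.0652
grip_force: 0.0
```

Request:
{"op": "send_rows", "data": {
  "motion": [
    [[14,-43,0],[0,0,9],65],
    [[14,-43,0],[0,0,9],65],
    [[14,-43,0],[0,0,9],65],
    [[14,-43,0],[0,0,9],65],
    [[14,-43,0],[0,0,9],65]
  ]
}}

```text
time: 11.92
tcp_pos: [0.6143, -0.0467, 0.1378]
orientation: [179.9, -0.0, 73.2]
contact_force: [0.7, 0.3, -0.1]
opening: 0.0651
grip_force: 0.0
```

Request:
{"op": "send_rows", "data": {
  "motion": [
    [[14,-43,0],[0,0,9],65],
    [[14,-41,0],[0,0,8],65],
    [[0,0,0],[0,0,0],65]
  ]
}}

```text
time: 12.3
tcp_pos: [0.6426, -0.1328, 0.1374]
orientation: [179.9, 0.1, 89.8]
contact_force: [-0.6, 0.6, 0.5]
opening: 0.065
grip_force: 0.0
```

Run:
```python
from h import *
s=ctrl.observe(); print(s["time"],s["tcp_pos"],s["orientation"],s["contact_force"])
K,T=pose("wrist"); im=camera("wrist")[:,:,::-1]; cv2.imwrite("pics/w5.png",im); np.savez("w5.npz",K=K,T=T)
```

```text
12.3 [ 0.64264318 -0.1328196   0.13739186] [1.79885000e+02 8.92555879e-02 8.97872720e+01] [-0.63886619  0.58531259  0.45870598]
```

View pics/w5.png

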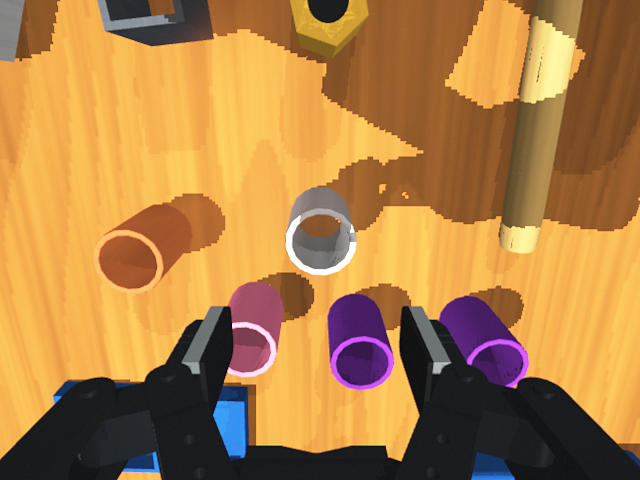

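The steel tube's top ring is centred at (320,240). The pink tube is at (249,345) and a purple one at (360,360).

Run:
```python
from h import *
d=np.load("w5.npz");K,T=d["K"],d["T"]
for n,uv in [("steel",(320,240)),("l",(286,240)),("r",(355,240)),("pink",(249,345)),("purple",(360,360)),("copper",(130,260)),("hex bore",(328,4))]: print(n,np.round(1000*cast(K,T,uv,.06)[0],1))
```

```text
steel [ 644.7 -126.1]
l [ 625.  -126.1]
r [ 664.9 -126.2]
pink [ 599.6 -196.5]
purple [ 670.4 -208.1]
copper [ 533.1 -138.1]
hex bore [648.5  -5.9]
```

Request:
{"op": "send_rows", "data": {
  "motion": [
    [[2,6,0],[0,0,0],65],
    [[0,0,-35],[0,0,0],65],
    [[0,0,-35],[0,0,0],65],
    [[0,0,-25],[0,0,0],65],
    [[0,0,-13],[0,0,0],65]
  ]
}}

```text
time: 12.98
tcp_pos: [0.6428, -0.121, 0.0272]
orientation: [-179.9, -0.1, 90.0]
contact_force: [0.0, 0.2, 0.5]
opening: 0.0651
grip_force: 0.0
```

Request:
{"op": "send_rows", "data": {
  "motion": [
    [[0,0,0],[0,0,0],65],
    [[0,0,0],[0,0,0],33],
    [[0,0,0],[0,0,0],33],
    [[0,0,0],[0,0,0],33],
    [[0,0,0],[0,0,0],33]
  ]
}}

```text
time: 13.6
tcp_pos: [0.6448, -0.1234, 0.0301]
orientation: [179.8, 0.0, 89.9]
contact_force: [-0.1, 1.7, 5.9]
opening: 0.0405
grip_force: 50.5
```

Request:
{"op": "send_rows", "data": {
  "motion": [
    [[0,0,0],[0,0,0],33],
    [[0,0,5],[0,0,0],33],
    [[0,0,25],[0,0,0],33],
    [[0,0,40],[0,0,0],33],
    [[0,0,40],[0,0,0],33]
  ]
}}

```text
time: 14.22
tcp_pos: [0.6429, -0.1232, 0.1387]
orientation: [-179.9, -0.0, 89.9]
contact_force: [0.4, 0.2, -2.3]
opening: 0.0407
grip_force: 51.0
```

Request:
{"op": "send_rows", "data": {
  "motion": [
    [[-6,42,0],[0,0,-9],33],
    [[-6,42,0],[0,0,-9],33],
    [[-6,42,0],[0,0,-9],33],
    [[-6,42,0],[0,0,-9],33],
    [[-6,42,0],[0,0,-9],33]
  ]
}}

```text
time: 14.85
tcp_pos: [0.6129, 0.0879, 0.138]
orientation: [-180.0, 0.0, 44.6]
contact_force: [1.1, 0.4, -3.3]
opening: 0.0407
grip_force: 51.1
```

Request:
{"op": "send_rows", "data": {
  "motion": [
    [[-6,42,0],[0,0,-9],33],
    [[-6,42,0],[0,0,-9],33],
    [[-6,42,0],[0,0,-9],33],
    [[-7,42,0],[0,0,-9],33],
    [[-7,43,0],[0,0,-9],33]
  ]
}}

```text
time: 15.48
tcp_pos: [0.581, 0.2988, 0.1379]
orientation: [180.0, 0.1, -0.4]
contact_force: [0.8, -0.0, -2.3]
opening: 0.0409
grip_force: 51.2
```

Request:
{"op": "send_rows", "data": {
  "motion": [
    [[0,0,0],[0,0,0],33],
    [[0,0,-35],[0,0,0],33],
    [[0,0,-30],[0,0,0],33],
    [[0,0,-15],[0,0,0],33],
    [[0,0,0],[0,0,0],33]
  ]
}}

```text
time: 16.1
tcp_pos: [0.581, 0.2969, 0.0571]
orientation: [179.9, 0.1, -0.1]
contact_force: [0.5, -0.1, -1.9]
opening: 0.0406
grip_force: 51.2
```

Run:
```python
from h import *
s=ctrl.observe(); print(s["time"],s["tcp_pos"],s["orientation"],s["grip_force"],s["contact_force"])
K,T=pose("wrist"); im=camera("wrist")[:,:,::-1]; cv2.imwrite("pics/w6.png",im); np.savez("w6.npz",K=K,T=T)
```

```text
16.1 [0.58104475 0.29685367 0.05713292] [ 1.79941133e+02  1.49705907e-01 -5.48356505e-02] 51.221711710095406 [ 0.48069078 -0.09788674 -1.88746053]
```

View pics/w6.png

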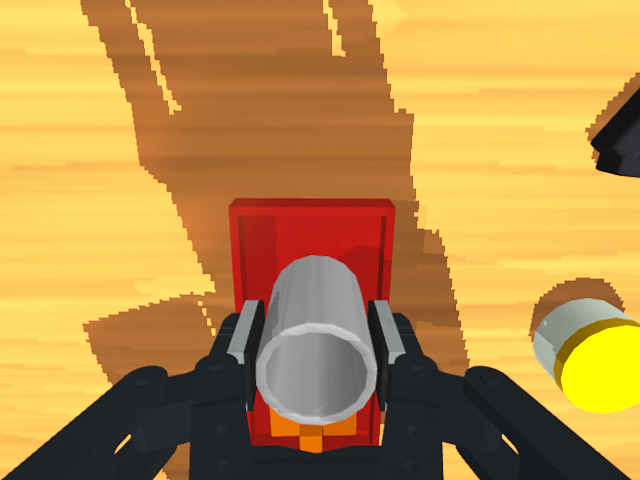

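The tube is held upright over the far pocket. I'll lower it, release it and go on to the hex nut.

Request:
{"op": "send_rows", "data": {
  "motion": [
    [[-2,1,-12],[0,0,0],33],
    [[0,0,-10],[0,0,0],33],
    [[0,0,-3],[0,0,0],33],
    [[0,0,-1],[0,0,0],33],
    [[0,0,0],[0,0,0],33]
  ]
}}

```text
time: 16.77
tcp_pos: [0.5794, 0.2988, 0.0341]
orientation: [180.0, -0.0, -0.0]
contact_force: [-4.0, -2.5, 8.9]
opening: 0.0406
grip_force: 52.4
```

Request:
{"op": "send_rows", "data": {
  "motion": [
    [[0,0,0],[0,0,0],55],
    [[0,0,0],[0,0,0],55],
    [[0,0,0],[0,0,0],55],
    [[0,0,15],[0,0,0],55],
    [[0,0,45],[0,0,0],55]
  ]
}}

```text
time: 17.4
tcp_pos: [0.5779, 0.2982, 0.0909]
orientation: [179.9, 0.3, -0.1]
contact_force: [0.8, 0.4, 0.2]
opening: 0.0548
grip_force: 0.0
```

Request:
{"op": "send_rows", "data": {
  "motion": [
    [[0,0,45],[0,0,0],60],
    [[10,-43,0],[0,0,-5],60],
    [[10,-43,0],[0,0,-5],60],
    [[10,-44,0],[0,0,-5],60],
    [[10,-44,0],[0,0,-5],60]
  ]
}}

```text
time: 18.02
tcp_pos: [0.6202, 0.1235, 0.1386]
orientation: [-180.0, -0.1, -20.2]
contact_force: [-0.3, -0.4, 0.2]
opening: 0.0599
grip_force: 0.0
```

Request:
{"op": "send_rows", "data": {
  "motion": [
    [[10,-44,5],[0,0,-2],60],
    [[10,-43,5],[0,0,0],60],
    [[9,-43,5],[0,0,0],60],
    [[0,0,0],[0,0,0],60]
  ]
}}

```text
time: 18.52
tcp_pos: [0.6499, -0.0089, 0.1539]
orientation: [180.0, -0.2, -22.3]
contact_force: [-0.4, 0.6, -0.3]
opening: 0.0599
grip_force: 0.0
```

Run:
```python
from h import *
s=ctrl.observe(); print(s["time"],s["tcp_pos"],s["orientation"],s["contact_force"])
K,T=pose("wrist"); im=camera("wrist")[:,:,::-1].copy(); np.savez("w7.npz",K=K,T=T); cv2.imwrite("pics/w7raw.png",im)
cv2.imwrite("pics/w7.png",cv2.resize(im[120:320,180:460],None,fx=2.8,fy=2.8,interpolation=cv2.INTER_NEAREST))
```

```text
18.525 [ 0.64988867 -0.00888624  0.15385854] [ 1.79982982e+02 -1.68864071e-01 -2.22877769e+01] [-0.42855463  0.60322852 -0.2645938 ]
```

View pics/w7.png

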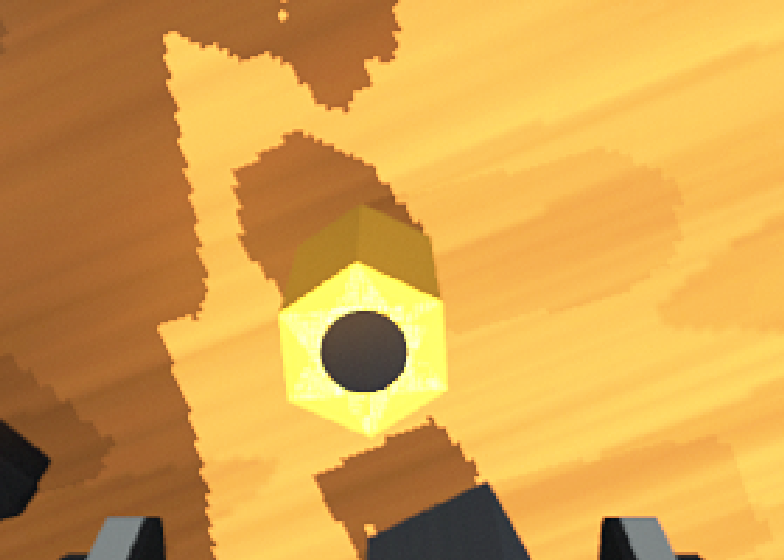

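The hex nut's top face has vertices at crop pixels (358,262), (441,299), (447,391), (371,436), (289,402) and (280,312), with the bore at (364,352).

Run:
```python
from h import *
d=np.load("w7.npz");K,T=d["K"],d["T"]
v=np.array([(358,262),(441,299),(447,391),(371,436),(289,402),(280,312),(364,352)])/2.8+[180,120]
p=cast(K,T,v,.06)*1000; print(np.round(p),p[:6].mean(0))
q=p[:6]-p[:6].mean(0); print(np.round(np.linalg.norm(q,axis=1)),np.round(np.degrees(np.arctan2(q[:,1],q[:,0]))%60,1))
```

```text
[[668. -11.]
 [653. -25.]
 [632. -18.]
 [629.   2.]
 [643.  16.]
 [664.   9.]
 [648.  -4.]] [648.12262396  -4.26584941]
[21. 21. 21. 21. 21. 21.] [41.3 43.7 40.7 41.7 43.1 41.2]
```

Request:
{"op": "send_rows", "data": {
  "motion": [
    [[-2,4,0],[0,0,4],60],
    [[0,0,-40],[0,0,0],60],
    [[0,0,-40],[0,0,0],60],
    [[0,0,-30],[0,0,0],60],
    [[0,0,-14],[0,0,0],60]
  ]
}}

```text
time: 19.2
tcp_pos: [0.6453, 0.0005, 0.0267]
orientation: [180.0, 0.2, -18.0]
contact_force: [-0.1, -0.5, -0.1]
opening: 0.06
grip_force: 0.0
```

Request:
{"op": "send_rows", "data": {
  "motion": [
    [[0,0,0],[0,0,0],60],
    [[0,0,0],[0,0,0],28],
    [[0,0,0],[0,0,0],28],
    [[0,0,0],[0,0,0],28],
    [[0,0,0],[0,0,0],28]
  ]
}}

```text
time: 19.82
tcp_pos: [0.648, -0.0015, 0.0303]
orientation: [-180.0, -0.2, -18.1]
contact_force: [-0.8, -0.6, 6.6]
opening: 0.0351
grip_force: 51.7
```

Request:
{"op": "send_rows", "data": {
  "motion": [
    [[0,0,0],[0,0,0],28],
    [[0,0,5],[0,0,0],28],
    [[0,0,25],[0,0,0],28],
    [[0,0,40],[0,0,0],28],
    [[0,0,40],[0,0,0],28]
  ]
}}

```text
time: 20.45
tcp_pos: [0.6456, -0.0009, 0.1383]
orientation: [180.0, 0.2, -18.1]
contact_force: [1.1, 0.4, -4.5]
opening: 0.0353
grip_force: 50.7
```

Request:
{"op": "send_rows", "data": {
  "motion": [
    [[-13,-39,0],[0,0,3],28],
    [[-13,-39,0],[0,0,3],28],
    [[-13,-39,0],[0,0,3],28],
    [[-13,-39,0],[0,0,3],28],
    [[-13,-39,0],[0,0,3],28]
  ]
}}

```text
time: 21.08
tcp_pos: [0.5804, -0.1969, 0.1376]
orientation: [-179.9, 0.1, -2.9]
contact_force: [-0.4, -0.2, -5.1]
opening: 0.0349
grip_force: 51.1
```

Request:
{"op": "send_rows", "data": {
  "motion": [
    [[-13,-39,0],[0,0,3],28],
    [[-13,-38,0],[0,0,0],28],
    [[-12,-38,0],[0,0,0],28],
    [[0,0,-20],[0,0,0],28],
    [[0,0,0],[0,0,0],28]
  ]
}}

```text
time: 21.7
tcp_pos: [0.5417, -0.3102, 0.1159]
orientation: [-179.8, 0.3, -0.1]
contact_force: [0.3, -0.3, -5.1]
opening: 0.0351
grip_force: 51.1
```

Run:
```python
from h import *
s=ctrl.observe(); print(s["time"],s["tcp_pos"],s["orientation"],s["grip_force"],s["contact_force"])
K,T=pose("wrist"); im=camera("wrist")[:,:,::-1].copy(); cv2.imwrite("pics/w8.png",im); np.savez("w8.npz",K=K,T=T)
```

```text
21.7 [ 0.54167046 -0.31023309  0.11592757] [-1.79764525e+02  2.55395808e-01 -1.19628719e-01] 51.115786149166524 [ 0.2747936  -0.3449284  -5.08066873]
```

View pics/w8.png

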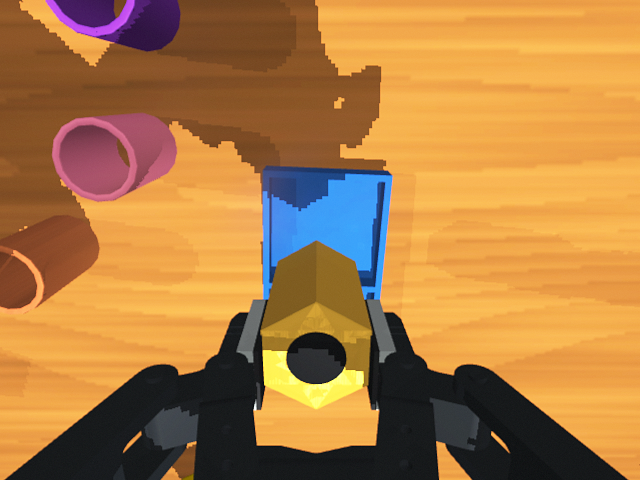

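The hex nut is held upright above the far blue pocket. The tray's far corners are at (264,168) and (392,174), and its divider is at row 290.

Run:
```python
from h import *
d=np.load("w8.npz");K,T=d["K"],d["T"]
print(np.round(1000*cast(K,T,[(264,168),(392,174),(380,293),(264,290)],.018)))
```

```text
[[ 585. -279.]
 [ 582. -355.]
 [ 503. -352.]
 [ 505. -275.]]
```

Request:
{"op": "send_rows", "data": {
  "motion": [
    [[3,-3,0],[0,0,0],28],
    [[0,0,-35],[0,0,0],28],
    [[0,0,-30],[0,0,0],28],
    [[0,0,-15],[0,0,0],28],
    [[0,0,-4],[0,0,0],28]
  ]
}}

```text
time: 22.38
tcp_pos: [0.5465, -0.3134, 0.0343]
orientation: [-179.9, 0.1, -0.0]
contact_force: [-5.1, 5.2, 10.8]
opening: 0.0353
grip_force: 53.0
```

Request:
{"op": "send_rows", "data": {
  "motion": [
    [[0,0,-1],[0,0,0],28],
    [[0,0,0],[0,0,0],28],
    [[0,0,0],[0,0,0],50],
    [[0,0,0],[0,0,0],50],
    [[0,0,0],[0,0,0],50]
  ]
}}

```text
time: 23.0
tcp_pos: [0.547, -0.3145, 0.034]
orientation: [180.0, -0.1, -0.1]
contact_force: [-0.2, 0.1, 0.7]
opening: 0.0498
grip_force: 0.0
```

Request:
{"op": "send_rows", "data": {
  "motion": [
    [[0,0,20],[0,0,0],50],
    [[0,0,45],[0,0,0],60],
    [[0,0,50],[0,0,0],60],
    [[2,44,0],[0,0,2],60],
    [[2,44,0],[0,0,2],60]
  ]
}}

```text
time: 23.62
tcp_pos: [0.551, -0.226, 0.1495]
orientation: [179.9, -0.1, 3.9]
contact_force: [-0.4, 0.1, 0.1]
opening: 0.0601
grip_force: 0.0
```

Request:
{"op": "send_rows", "data": {
  "motion": [
    [[2,44,0],[0,0,2],60],
    [[1,44,0],[0,0,0],60],
    [[1,44,0],[0,0,0],60],
    [[1,44,0],[0,0,0],60],
    [[1,50,0],[0,0,0],60]
  ]
}}

```text
time: 24.25
tcp_pos: [0.5568, 0.0009, 0.1487]
orientation: [180.0, -0.1, 5.9]
contact_force: [0.0, 0.0, 0.4]
opening: 0.0597
grip_force: 0.0
```

Run:
```python
from h import *
ctrl_s=ctrl.observe(); s=ctrl_s; print(s["time"],s["tcp_pos"],s["orientation"],s["contact_force"])
K,T=pose("wrist"); im=camera("wrist")[:,:,::-1].copy(); np.savez("w9.npz",K=K,T=T); cv2.imwrite("pics/w9.png",im)
```

```text
24.25 [0.55683341 0.00091809 0.14870586] [ 1.79978674e+02 -5.71334630e-02  5.91054602e+00] [0.02200391 0.0034631  0.36444818]
```

View pics/w9.png

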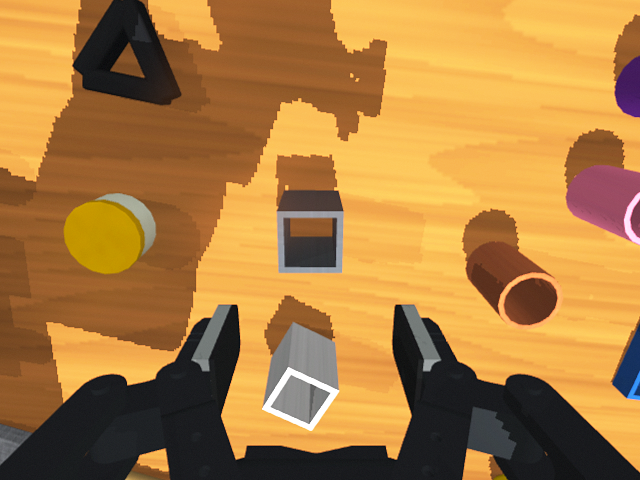

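The dark square's top face spans (278..342, 211..272). It is aligned with the tool, with its centre at (310,241).

Run:
```python
from h import *
d=np.load("w9.npz");K,T=d["K"],d["T"]
p=cast(K,T,[(278,212),(342,211),(342,271),(279,272)],.06)*1000
print(np.round(p),p.mean(0),np.degrees(np.arctan2(*(p[0]-p[3])[::-1])),np.degrees(np.arctan2(*(p[1]-p[2])[::-1])))
```

```text
[[574.  26.]
 [579. -12.]
 [540. -17.]
 [535.  22.]] [557.00038742   4.70786679] 5.113609427432845 7.121593790738607
```

Request:
{"op": "send_rows", "data": {
  "motion": [
    [[0,4,0],[0,0,0],60],
    [[0,0,-40],[0,0,0],60],
    [[0,0,-40],[0,0,0],60],
    [[0,0,-27],[0,0,0],60],
    [[0,0,-13],[0,0,0],60]
  ]
}}

```text
time: 24.92
tcp_pos: [0.556, 0.0027, 0.0268]
orientation: [-180.0, 0.1, 5.9]
contact_force: [0.3, 0.1, 0.6]
opening: 0.0603
grip_force: 0.0
```

Request:
{"op": "send_rows", "data": {
  "motion": [
    [[0,0,0],[0,0,0],60],
    [[0,0,0],[0,0,0],32],
    [[0,0,0],[0,0,0],32],
    [[0,0,0],[0,0,0],32],
    [[0,0,0],[0,0,0],32]
  ]
}}

```text
time: 25.55
tcp_pos: [0.5578, 0.0035, 0.0297]
orientation: [179.9, -0.2, 6.0]
contact_force: [-1.0, -0.3, 7.0]
opening: 0.0393
grip_force: 51.6
```

Request:
{"op": "send_rows", "data": {
  "motion": [
    [[0,0,0],[0,0,0],32],
    [[0,0,5],[0,0,0],32],
    [[0,0,25],[0,0,0],32],
    [[0,0,40],[0,0,0],32],
    [[0,0,40],[0,0,0],32]
  ]
}}

```text
time: 26.18
tcp_pos: [0.5558, 0.0041, 0.1388]
orientation: [-180.0, 0.1, 6.0]
contact_force: [0.7, -0.5, -3.1]
opening: 0.0392
grip_force: 50.7
```

Request:
{"op": "send_rows", "data": {
  "motion": [
    [[-10,-40,0],[0,0,-2],32],
    [[-11,-40,0],[0,0,-2],32],
    [[-11,-40,0],[0,0,-2],32],
    [[-11,-40,0],[0,0,-2],32],
    [[-11,-40,0],[0,0,0],32]
  ]
}}

```text
time: 26.8
tcp_pos: [0.5017, -0.1969, 0.1381]
orientation: [-180.0, 0.1, -2.1]
contact_force: [-0.1, -0.1, -2.8]
opening: 0.0392
grip_force: 51.0
```

Request:
{"op": "send_rows", "data": {
  "motion": [
    [[-11,-40,0],[0,0,0],32],
    [[-11,-40,0],[0,0,0],32],
    [[-9,-36,0],[0,0,0],32],
    [[0,0,0],[0,0,0],32],
    [[0,0,-30],[0,0,0],32]
  ]
}}

```text
time: 27.42
tcp_pos: [0.4728, -0.3131, 0.1099]
orientation: [179.9, -0.2, -2.1]
contact_force: [0.4, -0.1, -3.0]
opening: 0.0396
grip_force: 51.3
```

Request:
{"op": "send_rows", "data": {
  "motion": [
    [[0,0,-30],[0,0,0],32],
    [[0,0,-25],[0,0,0],32],
    [[0,0,-14],[0,0,0],32],
    [[0,0,-5],[0,0,0],32],
    [[0,0,-1],[0,0,0],32]
  ]
}}

```text
time: 28.05
tcp_pos: [0.4721, -0.3122, 0.0339]
orientation: [180.0, -0.0, -2.0]
contact_force: [0.6, 0.2, -1.5]
opening: 0.0392
grip_force: 51.3
```

Now I'll release it, rise clear and check with the top view.

Request:
{"op": "send_rows", "data": {
  "motion": [
    [[0,0,-1],[0,0,0],32],
    [[0,0,0],[0,0,0],32],
    [[0,0,0],[0,0,0],55],
    [[0,0,0],[0,0,0],55],
    [[0,0,0],[0,0,0],55]
  ]
}}

```text
time: 28.68
tcp_pos: [0.4718, -0.3124, 0.0324]
orientation: [180.0, -0.0, -2.1]
contact_force: [0.8, -0.7, -0.5]
opening: 0.0551
grip_force: 0.0
```

Request:
{"op": "send_rows", "data": {
  "motion": [
    [[0,0,20],[0,0,0],55],
    [[0,0,45],[0,0,0],55],
    [[0,0,50],[0,0,0],60],
    [[0,0,50],[0,0,0],60],
    [[-30,-30,30],[0,0,0],60]
  ]
}}

```text
time: 29.3
tcp_pos: [0.4434, -0.3417, 0.2303]
orientation: [179.9, -0.2, -1.8]
contact_force: [-0.1, -0.8, -0.7]
opening: 0.0599
grip_force: 0.0
```

Request:
{"op": "send_rows", "data": {
  "motion": [
    [[-45,-40,0],[0,0,0],60],
    [[-45,-40,0],[0,0,0],60],
    [[-45,-40,0],[0,0,0],60],
    [[-45,-40,0],[0,0,0],60],
    [[0,0,0],[0,0,0],60]
  ]
}}

```text
time: 29.92
tcp_pos: [0.2581, -0.505, 0.2269]
orientation: [180.0, 0.1, -2.4]
contact_force: [0.5, 1.6, 0.1]
opening: 0.0601
grip_force: 0.0
```

Run:
```python
from h import *
s=ctrl.observe(); print(s["time"],s["tcp_pos"],s["contact_force"])
a=camera("top")[:,:,::-1]; cv2.imwrite("pics/top1.png",a)
b=camera("side")[:,:,::-1]; cv2.imwrite("pics/side1.png",b)
S=cv2.resize(b,(400,300))
cv2.imwrite("pics/end.png",np.vstack([cv2.resize(a[170:400,100:560],(800,400)),np.hstack([b[150:350,130:530],b[280:480,240:640]])]))
```

```text
29.925 [ 0.25807302 -0.50504221  0.22690816] [0.47057569 1.63307038 0.0740243 ]
```

View pics/end.png

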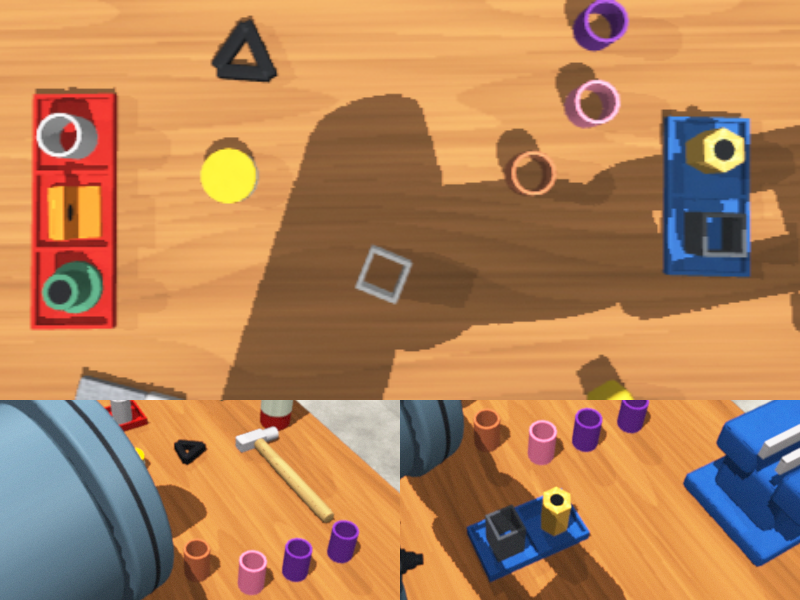

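All five parts stand in their own pockets, and copper and alu haven't moved. I'll check the numbers, then hand in.

Run:
```python
from h import *
K,T=pose("top")
ok=True
for n,uv,goal,z in [("steel",(60,135),(577,299),.064),("lug",(75,212),(503,299),.014),("sock",(59,291),(430,298),.064),("hex",(724,150),(545,-315),.064),("dark",(725,235),(471,-312),.064),("copper",(532,173),(531,-140),.06),("alu",(384,275),(440,-2),.06)]:
    p=1000*cast(K,T,(uv[0]/1.739+100,uv[1]/1.739+170),z)[0]; e=p-goal; ok&=bool(abs(e).max()<10); print(n,np.round(p),np.round(e))
if ok: print(ctrl.sign_off())
```

```text
steel [573. 296.] [-4. -3.]
lug [501. 296.] [-2. -3.]
sock [430. 297.] [-0. -1.]
hex [ 548. -316.] [ 3. -1.]
dark [ 470. -314.] [-1. -2.]
copper [ 530. -140.] [-1.  0.]
alu [439.  -1.] [-1.  1.]
the job is handed in; nothing more can be done
None
```

Both weld kits are made up and the job is handed in at about 30 s of the 128 s allowed: in the last top view each part measured within 5 mm of its pocket centre, and the copper and aluminium offcuts had not moved; no verdict came back at hand-in.

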